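# Lay down and open the seed-vial case

## Task

The flat seed-vial case stands on its end beside the bench mat. Without lifting it off the bench, topple it away from its lid side so that it lies on its base with the lid up; flip both sprung clips fully outward off the lid's edges, then lift the lid off and lay it handle-up in the middle of the mat, without dropping it. Leave the case lying there open and the other things on the bench where they are.

Things in the scene. Friction and masses are not known exactly. Their poses are not given: they have to be found in the camera images.
- case: Grey plastic case standing on one end: 180 mm long, 140 wide (154 over shut clips), 72 thick with lid, 0.7 to 1 kg in all. Origin: centre of the end it stands on, mid-thickness. z: along the length, up. x: from lid side to base side: the way it must fall, straight down once it lies on its base. y: across. Pushed low it slides; pushed 150 to 170 mm up it passes its balance within 70 mm and falls.
- lid_handle (a point): Middle of the handle bar of the loose white lid, 22 mm above the lid's top face. Bar 18 mm wide (along y), 100 long (z), its underside 15 and its top 30 mm above the lid, a post at each end. Axes as the case's: x points from handle into lid (down when handle-up). In the shut case it lies at x -58, y 0, z 89 mm of the case's frame; with the lid flat on the mat, 37 mm above the bench.
- clip_a (a joint): Sprung steel clip hooked over the lid's long edge on the case's +y side. 0 shut; grows to its stop at 1.75 rad as it swings outward about a pin along the case's length, 28 mm below the lid's top face and 6 mm outside the wall. Over-centre spring: returns shut below about 0.55 rad, springs fully open by itself beyond. About 2 N on its tab starts it.
- clip_b (a joint): The same clip on the opposite long edge, at the case's -y side; 0 shut, grows as it swings outward.
- clip_a_tab (a point): Inner face of clip_a's thumb tab, an upright steel plate 46 mm long (along the case), up to 19 mm above the lid. Shut, this point is 14 mm above the lid's top face, 77 mm sideways from its middle line. The hook at the tab's foot is 3 mm thick and covers 7 mm of lid; between handle and hook lie 50 mm of bare lid. A closed fingertip put there and pressed 30 to 40 mm outward against the tab flips it.
- clip_b_tab (a point): The same point on the tab of clip_b.
- mat_top (a point): Middle of the top of the bench mat, a pale grey-green rubber slab 240 x 200 x 3 mm fixed to the bench left or right of the case; x along its 240 mm side, z up.
- lid: The white lid: plate 178 x 138 x 6 mm, 0.13 kg, with a rim below that plugs 6 mm into the case with 2 mm play. Origin: middle of the plate's lower edge as it stands at the start, in mid-thickness; axes as point lid_handle, which is at x -25, y 0, z 89 mm of this frame.
- sieves: Stack of two brass laboratory sieves, 154 mm diameter, 89 mm high, fixed to the bench on the other side of the case from the mat; origin at the centre of its underside. Not to be used.
- vial: Small glass vial with cap, 26 mm diameter, 52 mm high, standing just beside the case; origin at the centre of its underside. Leave it alone.
- petri: Clear covered dish with seeds, 92 mm diameter, 16 mm high, lying beyond the place where the case comes down; origin at the centre of its underside. Leave it alone.
- tape: Roll of white tape, 64 mm diameter, 24 mm high, lying just beside the case on the other side from the vial; origin at the centre of its underside. Leave it alone.
- forceps: Steel forceps, 120 mm long, 6 mm high, lying flat to the case's -y side, along the place where the case comes down; origin at its middle underneath. Leave it alone.
- jar: Jar of seed, 68 mm diameter, 85 mm high, at the back; origin at the centre of its underside. Leave it alone.
- bottle: Amber glass bottle, 60 mm diameter, 120 mm high, at the back; origin at the centre of its underside. Leave it alone.
Things that resemble listed ones, but are neither listed nor needed, are in the scene too. Leave any orange look-alike of the lid alone. Leave any pink look-alike of the case alone.

How it is judged:
On the way, in this order (a step that is already met when the one before it is completed fails the run):
1. the case lies at rest on its base, lid up, with the lid in place and both clips still shut (angle between case's own x axis and vertical above 3 rad and height (world z) of case below 0.045 m and linear speed of case below 0.03 m/s and value of joint each of clip_a, clip_b below 0.2 rad and x of lid_handle in the frame of case above -0.064 m), for 0.2 s.
2. both clips are flipped off (beyond 1.2 rad) while the lid still lies on the case (value of joint each of clip_a, clip_b above 1.2 rad and angle between case's own x axis and vertical above 3 rad and x of lid_handle in the frame of case above -0.066 m and horizontal distance between lid_handle and case below 0.11 m), for 0.1 s.
At the end, for the whole second after the job is handed in: The case lies at rest on its base on the bench (within 0.14 rad), both clips beyond 1.2 rad; the lid lies at rest flat and handle-up on the mat, its middle within 40 mm of the mat's middle (angle between each of case, lid_handle's own x axis and vertical above 3 rad and height (world z) of each of case, lid_handle below 0.045 m and linear speed of each of case, lid below 0.02 m/s and value of joint each of clip_a, clip_b above 1.2 rad and horizontal distance between lid_handle and mat_top below 0.04 m); the robot touches nothing.
It fails at once if the case is lifted off the bench (its foot end more than 60 mm up) (height (world z) of case above 0.06 m).
It fails at once if the lid is dropped (falls free, faster than 0.8 m/s, away from the case) (distance between lid_handle and case above 0.14 m and linear speed of lid above 0.8 m/s and contact force between the fingers and lid below 0.3 N).
It fails at once if a bystander (vial, dish, tape, forceps, jar or bottle) is moved more than 30 mm (distance of any of vial, petri, tape, forceps, jar, bottle from where it was at the start of the episode above 0.03 m).
It also fails if it takes over 61 s, if anything falls off the work surface, if the arm or the gripper's body presses on something with over 40 N, if the wrist force passes 120 N, or if a joint passes its speed limit or range.

## Robot

A 7-joint arm with a two-finger parallel gripper is mounted at the origin on the work surface. World frame = base frame: x ahead of the robot, y to its left, z up, the work surface at z = 0. Lengths are in m, angles in rad, forces in N, time in s.
With the tool pointing down it reaches from about 0.35 to 0.775 m from the base axis. Payload 3.1 kg.
Tool frame: the origin (TCP) lies at the very end of the fingers, on their centre line; the grasp point (between the pads) lies 19 mm behind it (env.tcp_to_grasp is the distance from the TCP to the grasp point, in m); z points along the fingers, x is the direction in which the jaws open and shut, and the axes are right-handed (so a half turn about z gives the same grasp; the last joint's range is limited). The gripper opens to 85 mm and grips with 20 to 120 N. Pads are 22 mm wide; open, the fingers measure 114 mm over their backs; the gripper's body (76 mm by 85 mm) begins 54 mm behind the grasp point. The pads swing forward as they close: fully open they stand 13 mm farther back than shut.
Start: joints at [-1.143, 0.311, 0.014, 1.512, -0.004, 1.319, -0.027], TCP at [0.249, 0.49, 0.231] pointing down, gripper open.
Joint ranges: [-2.7, 2.7], [-0.3, 1.91], [-1.27, 1.3], [0.12, 2.57], [-1.44, 4.58], [0.2, 2.03], [-3.05, 3.05]. Speed limits (rad/s): [2.79, 2.79, 3.14, 3.14, 3.14, 3.14, 3.14].

## Interface

Orientations are given as a unit quaternion [w, x, y, z].
In Python, from cell import status, optics, close_job, env gives the robot as it stands.
- The arm moves only by the shell command python3 -m jog 'ROWS' [OPENING]. ROWS is JSON, a list of rows, each a list of 2 entries, a list of its own where there are three numbers: the shift along the tool's x, y, z in m, then the turn, a rotation vector about the tool's x, y, z in rad. A call has 1 to 20 rows; each row shifts and turns the commanded pose from where the row before left it, along the tool's axes as they then stand; what a row does not reach is not made up. A row lasts 1/12 s, in which the tool goes at most 41.7 mm and 7.16 degrees, less where a joint would pass 70% of its speed; a pose out of reach is approached as far as the arm can. A call with a gripper value outside its range is refused whole. OPENING is the opening in per cent of the stroke, from 0 (shut) to 100 (fully open), set as the call begins (- or left out, the last holds). The fingers move at their own pace and stop on an object; the grip force is fixed at half the most. Time passes only in rows, so rows that do not move let the fingers close. It gives the time, the measured TCP pose, the force and the opening at its end, in the units of the state.
- status.get_obs(): the state, without advancing time (a new reading comes with each control period).
- optics.grab_frame(name): name is "side" or "top"; returns the picture (400x640x3 uint8, red, green, blue); there is no depth.
- optics.calibration(name): a dict with "camera_matrix" (3x3 intrinsics, pixels), "R" (3x3) and "t" (3): a world point X has camera coordinates R X + t. Camera axes: x right, y down, z forward; pixel columns grow to the right and rows downward; lengths in m; the calibration is good to about 2 mm. A picture is of the moment at which its call begins. calibration takes no time and is no camera call.
- close_job(): hands the job in, once; it reports no verdict.
The state is a dict: "time": time; "joint_positions": joint angles; "dq": joint speeds; "tau": joint torques, N m; "eef_pos": TCP position; "ee_rot": TCP orientation; "ft_force": force on the tool from outside, world axes, zero at the start; "moment": the same for the moment, N m; "opening": finger opening in m.
Only numpy, scipy, OpenCV 4.12 (cv2) and the standard library are available. Lean on these libraries where they do the work, as an engineer would, in place of code of your own. Each camera call takes 0.05 s, during which the arm holds its last target.

## Working session

There is one attempt and no reset: what is moved stays moved. The work goes in short steps, Python scripts to look and compute and a shell command to move; the robot and the scene stay as the last step left them, time stands still between calls to the robot, and variables do not carry over. Pictures are saved under pics/ and viewed, and the job is handed in when it is done.

```bash
ls; mkdir -p pics
python3 - <<'E'
from cell import status, optics, env
import cv2
print(status.get_obs())
for n in("side","top"):
    im=optics.grab_frame(n); cv2.imwrite(f"pics/{n}0.png",im[:,:,::-1])
    c=optics.calibration(n); print(n,c)
print(env.tcp_to_grasp)
E
```

```text
pics
{'time': 0.0, 'joint_positions': array([-1.14268893,  0.31169404,  0.01397367,  1.51307518, -0.0043811 ,
        1.31917706, -0.02719867]), 'dq': array([ 0.00113206,  0.00115378,  0.00080577, -0.0017073 , -0.00098006,
       -0.00040654, -0.00139142]), 'tau': array([-2.38678820e-05, -3.79917026e+01,  1.45974490e-01, -2.30592030e+01,
        1.21355054e-02,  1.38952030e-02, -9.09561834e-06]), 'eef_pos': array([0.24864951, 0.48976651, 0.23023106]), 'ee_rot': array([ 6.52949653e-04,  8.52239183e-01,  5.23151055e-01, -9.60699904e-04]), 'ft_force': array([-0.38761979, -0.25169822,  0.08471775]), 'moment': array([ 0.00648511, -0.03318779, -0.01137482]), 'opening': 0.08547284300874139}
side {'camera_matrix': array([[509.33829563,   0.        , 326.9530234 ],
       [  0.        , 509.33829563, 200.76910379],
       [  0.        ,   0.        ,   1.        ]]), 'R': array([[-9.31441510e-01, -3.63890228e-01, -7.84286048e-04],
       [-2.66732509e-01,  6.84212022e-01, -6.78754505e-01],
       [ 2.47528749e-01, -6.32010927e-01, -7.34364832e-01]]), 't': array([0.47936154, 0.18810798, 1.153501  ])}
top {'camera_matrix': array([[511.37987184,   0.        , 321.98481717],
       [  0.        , 511.37987184, 198.52856218],
       [  0.        ,   0.        ,   1.        ]]), 'R': array([[-0.02238151, -0.99960894, -0.01676381],
       [-0.99449737,  0.02397732, -0.10198077],
       [ 0.10234284,  0.01438909, -0.99464511]]), 't': array([0.0439378 , 0.521683  , 1.34821149])}
0.0187
```

View pics/side0.png

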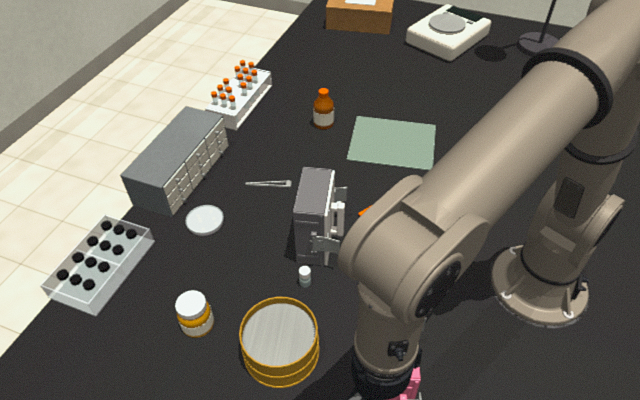

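View pics/top0.png

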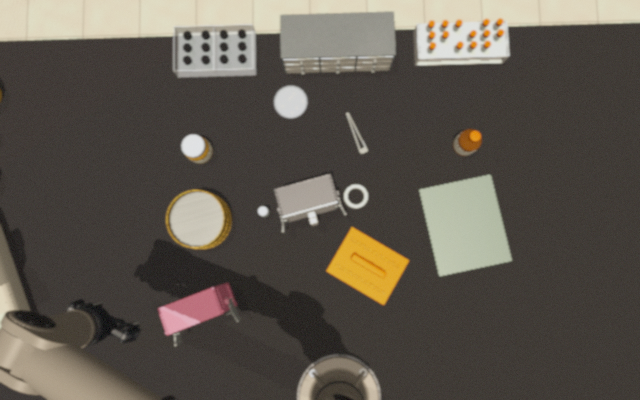

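Top view: the case stands at about (308,198) with its lid and handle (313,218) facing the robot. The mat is to the right at (465,225), the vial at (263,211), the tape at (355,197) and the sieves at (198,219). I'll zoom in to measure.

```bash
cat > h.py <<'E'
import numpy as np, cv2
from cell import status, optics
C={n:optics.calibration(n) for n in("side","top")}
def P(n):
    c=C[n]; return c["camera_matrix"]@np.c_[c["R"],c["t"]]
def proj(n,X):
    p=P(n)@np.r_[X,1]; return p[:2]/p[2]
def tri(s,t):
    X=cv2.triangulatePoints(P("side"),P("top"),np.array(s,float).reshape(2,1),np.array(t,float).reshape(2,1))[:,0]
    X=X[:3]/X[3]
    return X, np.r_[proj("side",X)-s,proj("top",X)-t]
def onz(n,uv,z):
    M=P(n); A=M[:,[0,1,3]].copy(); A[:,2]=M[:,3]+M[:,2]*z
    q=np.linalg.solve(A,np.r_[uv,1]); return q[:2]/q[2]
def crop(n,u0,v0,w,h,s,name,im=None):
    if im is None: im=optics.grab_frame(n)
    c=cv2.resize(im[v0:v0+h,u0:u0+w],None,fx=s,fy=s,interpolation=cv2.INTER_CUBIC)
    cv2.imwrite(f"pics/{name}.png",c[:,:,::-1])
E
python3 - <<'E'
from h import *
s=cv2.imread("pics/side0.png")[:,:,::-1];t=cv2.imread("pics/top0.png")[:,:,::-1]
crop("side",270,150,120,140,4,"s0c",s)
crop("top",245,160,140,80,5,"t0c",t)
E
```

```text
(no output)
```

View pics/s0c.png

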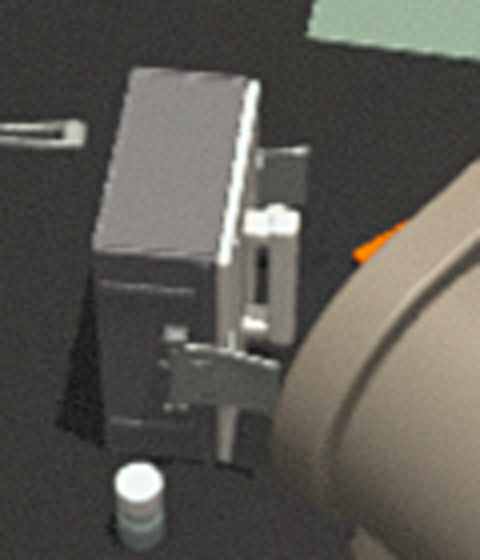

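View pics/t0c.png

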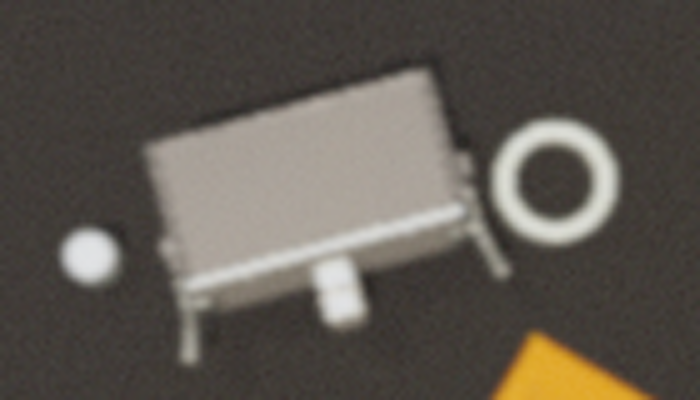

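Run:
```python
from h import *
pts={'baseL':((293.75,212),(274.4,189.4)),'baseR':((303,167.5),(331.4,173.6)),'lidR':((333.75,170),(338.4,201.6)),'lidL':((325.5,214.5),(282,217.6)),
'handletop':((270+280/4,150+208/4),(245+340/5,160+318/5))}
R={}
for k,(a,b) in pts.items():
    X,e=tri(a,b); R[k]=X; print(k,X.round(4),e.round(1))
b=[R[k] for k in('baseL','baseR','lidR','lidL')]
print("top centre",np.mean(b,0))
y=(b[0]-b[1]+b[3]-b[2])/2; x=(b[0]-b[3]+b[1]-b[2])/2
print(np.linalg.norm(y),np.linalg.norm(x),np.degrees(np.arctan2(y[1],y[0]))-90,np.degrees(np.arctan2(x[1],x[0])))
# with z=.18 known
print({k:onz("top",pts[k][1],.18).round(4) for k in pts})
mt=[onz("top",p,.003) for p in((419,190),(492,176),(512,260),(440,276))]
ms=[onz("side",p,.003) for p in((359,118),(436,123),(434,168),(348,162))]
print(np.array(mt).round(3),np.mean(mt,0)); print(np.array(ms).round(3),np.mean(ms,0))
for n,p in dict(vialtop=((245+90/5,160+255/5),.052),tape=((245+555/5,160+181/5),.024),sieve=((198,219),.089),petri=((291,102),.016),forc1=((348,112),.006),forc2=((364,152),.006),bottle=((470,137),.11),jar=((192,146),.085)).items(): print(n,onz("top",*p).round(3))
# pink
print("pink", [onz("top",p,.18).round(3) for p in((160,310),(230,286),(238,305),(168,333))])
print("orange", [onz("top",p,.0).round(3) for p in((350,228),(408,264),(385,304),(327,266))])
```

```text
baseL [0.5323 0.1435 0.1779] [ 0.3  0.  -0.1 -0.2]
baseR [0.5693 0.0061 0.1713] [ 0.7  0.1 -0.2 -0.6]
lidR [ 0.5003 -0.0092  0.1739] [ 0.5  0.1 -0.1 -0.5]
lidL [0.4658 0.1266 0.1793] [ 1.1  0.1 -0.3 -0.9]
handletop [0.4553 0.055  0.1486] [ 2.9  0.3 -0.8 -2.5]
top centre [0.51689968 0.06674333 0.17559479]
0.14133267652535147 0.06968747811491059 14.649047445871688 13.358322044337728
{'baseL': array([0.5316, 0.1431]), 'baseR': array([0.5664, 0.0057]), 'lidR': array([ 0.4985, -0.0094]), 'lidL': array([0.4635, 0.1259]), 'handletop': array([0.4474, 0.0523])}
[[ 0.542 -0.233]
 [ 0.576 -0.434]
 [ 0.347 -0.475]
 [ 0.308 -0.28 ]] [ 0.44323582 -0.35545917]
[[ 0.573 -0.419]
 [ 0.348 -0.48 ]
 [ 0.308 -0.284]
 [ 0.538 -0.221]] [ 0.44170616 -0.35088797]
vialtop [0.491 0.188]
tape [ 0.527 -0.06 ]
sieve [0.471 0.35 ]
petri [0.794 0.112]
forc1 [ 0.764 -0.046]
forc2 [ 0.651 -0.086]
bottle [ 0.662 -0.35 ]
jar [0.663 0.368]
pink [array([0.253, 0.416]), array([0.305, 0.251]), array([0.261, 0.232]), array([0.2  , 0.397])]
orange [array([ 0.443, -0.042]), array([ 0.342, -0.196]), array([ 0.237, -0.13 ]), array([0.342, 0.023])]
```

The case comes out at 141 x 70 mm with its top at about 0.176, which fits the stated 140 x 72 x 180. It is yawed about 14.3°. Next I raise the arm, turn it to the case's axes and close the fingers.

```bash
python3 -m jog '[[[0,0,-0.02],[0,0,-0.12]],[[0,0,-0.02],[0,0,-0.12]],[[0,0,-0.02],[0,0,-0.12]],[[0,0,-0.02],[0,0,-0.12]],[[0,0,-0.02],[0,0,-0.12]],[[0,0,-0.02],[0,0,-0.12]],[[0,0,0],[0,0,0]]]' 0
python3 -m jog '[[[-0.03,0.005,0],[0,0,0]],[[-0.03,0.005,0],[0,0,0]],[[-0.03,0.005,0],[0,0,0]],[[-0.03,0.005,0],[0,0,0]],[[-0.03,0.005,0],[0,0,0]],[[-0.03,0.005,0],[0,0,0]],[[-0.03,0.005,0],[0,0,0]],[[-0.03,0.005,0],[0,0,0]],[[-0.03,0.005,0],[0,0,0]],[[-0.03,0.005,0],[0,0,0]],[[-0.03,0.005,0],[0,0,0]],[[-0.03,0.005,0],[0,0,0]],[[-0.03,0.005,0],[0,0,0]],[[-0.03,0.005,0],[0,0,0]],[[-0.03,0.005,0],[0,0,0]],[[-0.03,0.005,0],[0,0,0]],[[0,0,0],[0,0,0]]]'
```

```text
time: 0.68
eef_pos: [0.2496, 0.4919, 0.3553]
ee_rot: [-0.001, 0.612, 0.791, 0.004]
ft_force: [0.8, 0.5, 0.3]
opening: 0.0006
time: 2.1
eef_pos: [0.4466, 0.0373, 0.3504]
ee_rot: [0.002, 0.619, 0.785, -0.002]
ft_force: [0.7, -0.6, 0.9]
opening: -0.0
```

```bash
cat >> h.py <<'E'
def tf(target):
    "world target -> shift in tool axes, and yaw of tool x (deg)"
    from scipy.spatial.transform import Rotation as Ro
    o=status.get_obs(); q=o["ee_rot"]; R=Ro.from_quat([q[1],q[2],q[3],q[0]])
    M=R.as_matrix()
    return M.T@(np.array(target)-o["eef_pos"]), np.degrees(np.arctan2(M[1,0],M[0,0])), M[:,2]
E
python3 - <<'E'
from h import *
print(tf([.443,.048,.165]))
s=optics.grab_frame("side")
crop("side",250,130,160,130,5,"s1c",s)
crop("top",245,150,150,100,5,"t1c")
E
```

```text
(array([ 0.01212299, -0.00081126,  0.18530765]), np.float64(103.51877290191122), array([ 9.58278587e-06, -5.04330572e-03, -9.99987282e-01]))
```

View pics/s1c.png

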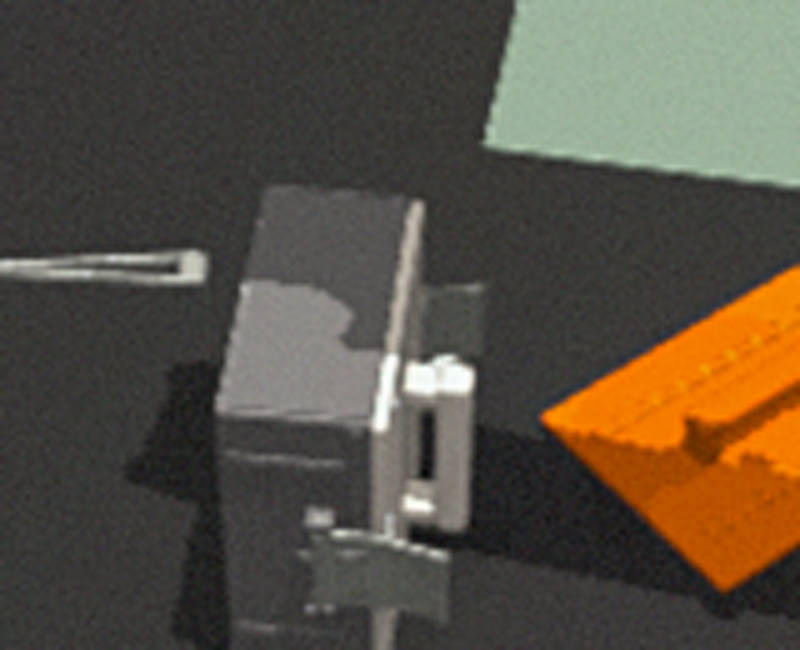

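View pics/t1c.png

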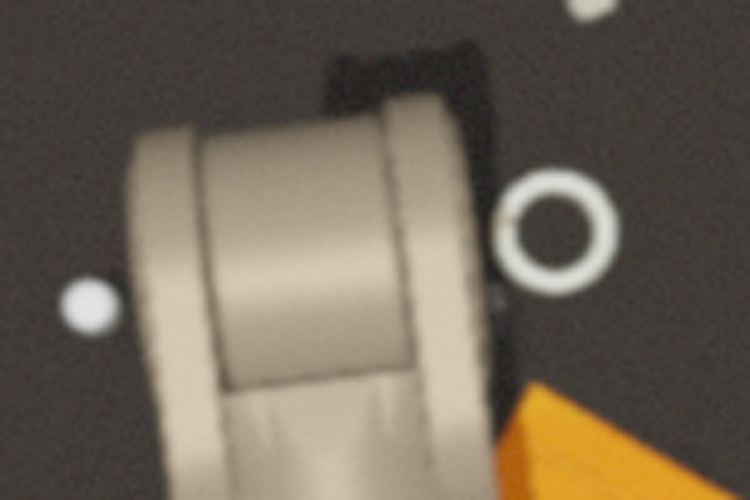

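The side view shows the case undisturbed, with the handle's upper end at about (338,203) and the clip tab at (326,243). I'm going down in front of the lid's top strip.

```bash
python3 -m jog '[[[0.004,0,0.02],[0,0,-0.015]],[[0.004,0,0.02],[0,0,0]],[[0.004,0,0.03],[0,0,0]],[[0,0,0.03],[0,0,0]],[[0,0,0.03],[0,0,0]],[[0,0,0.03],[0,0,0]],[[0,0,0.025],[0,0,0]],[[0,0,0],[0,0,0]]]' 0
python3 - <<'E'
from h import *
print(tf([.443,.048,.165]))
crop("side",250,130,160,130,5,"s2c")
print(proj("side",[.516-.058*.969,.0665-.058*.247,.139]))
E
```

```text
time: 2.87
eef_pos: [0.4368, 0.0579, 0.161]
ee_rot: [-0.004, 0.607, 0.795, -0.005]
ft_force: [-0.7, 0.2, -0.1]
opening: 0.0002
(array([-0.01117679,  0.00331222, -0.00409012]), np.float64(105.31627007302096), array([-0.01239999, -0.00191418, -0.99992128]))
[341.34432557 203.83526843]
```

View pics/s2c.png

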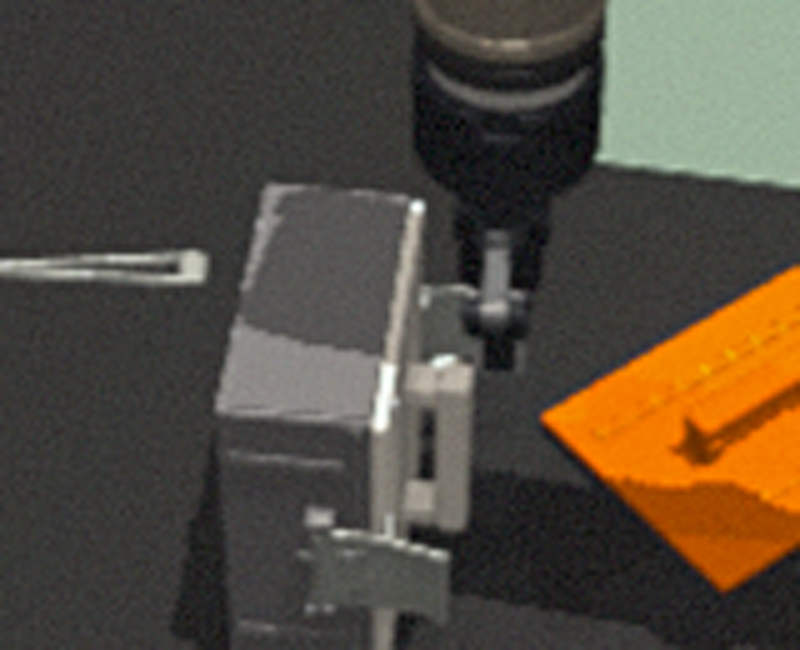

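```bash
python3 -m jog '[[[-0.006,0,0],[0,0,0]],[[-0.004,0,0],[0,0,0]],[[0,0,0],[0,0,0]],[[0,0,0],[0,0,0]]]' 0
python3 - <<'E'
from h import *
print(tf([.443,.048,.165]))
E
```

```text
time: 3.25
eef_pos: [0.4462, 0.0469, 0.1679]
ee_rot: [0.001, 0.608, 0.794, 0.001]
ft_force: [-0.6, 0.2, -1.1]
opening: -0.0001
(array([ 0.00194734, -0.00284936,  0.0028738 ]), np.float64(105.12739474922638), array([ 3.40655368e-03,  7.93120550e-04, -9.99993883e-01]))
```

```bash
python3 -m jog '[[[0,0.008,0],[0,0,0]],[[0,0.008,0],[0,0,0]],[[0,0.007,0],[0,0,0]],[[0,0.006,0],[0,0,0]],[[0,0.006,0],[0,0,0]],[[0,0.006,-0.001],[0,0,0]],[[0,0.006,-0.002],[0,0,0]],[[0,0.006,-0.002],[0,0,0]]]' 0
python3 - <<'E'
from h import *
print(tf([.443,.048,.165]))
crop("side",250,130,160,130,5,"s3c")
E
```

```text
time: 3.92
eef_pos: [0.4966, 0.0612, 0.1712]
ee_rot: [-0.0, 0.607, 0.794, -0.0]
ft_force: [-0.2, 0.0, -0.8]
opening: -0.0003
(array([ 0.00130576, -0.05514453,  0.0061783 ]), np.float64(105.19962759980663), array([-3.21853981e-04, -1.71523354e-04, -9.99999933e-01]))
```

View pics/s3c.png

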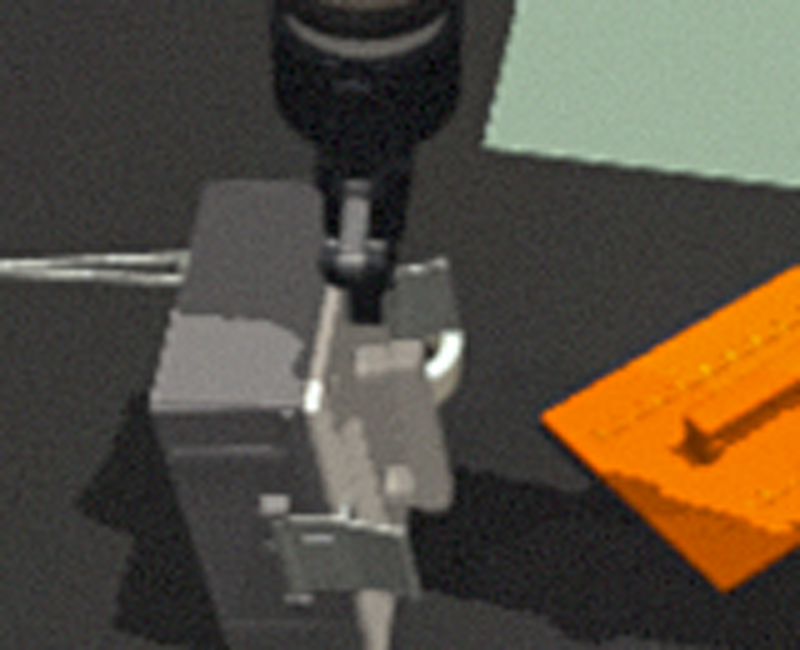

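The case is tilting cleanly, with the finger on the lid above the handle at about (321,188). I keep pushing.

```bash
python3 -m jog '[[[0,0.006,-0.001],[0,0,0]],[[0,0.006,-0.001],[0,0,0]],[[0,0.006,-0.001],[0,0,0]],[[0,0.006,-0.001],[0,0,0]],[[0,0.005,-0.001],[0,0,0]],[[0,0.005,-0.001],[0,0,0]],[[0,0.005,-0.001],[0,0,0]],[[0,0,-0.005],[0,0,0]],[[0,0,-0.02],[0,0,0]]]' 0
python3 - <<'E'
from h import *
crop("side",230,130,160,130,5,"s4c")
E
```

```text
time: 4.72
eef_pos: [0.5314, 0.0712, 0.2006]
ee_rot: [-0.002, 0.607, 0.794, -0.003]
ft_force: [-1.0, -0.1, -0.1]
opening: -0.0002
```

View pics/s4c.png

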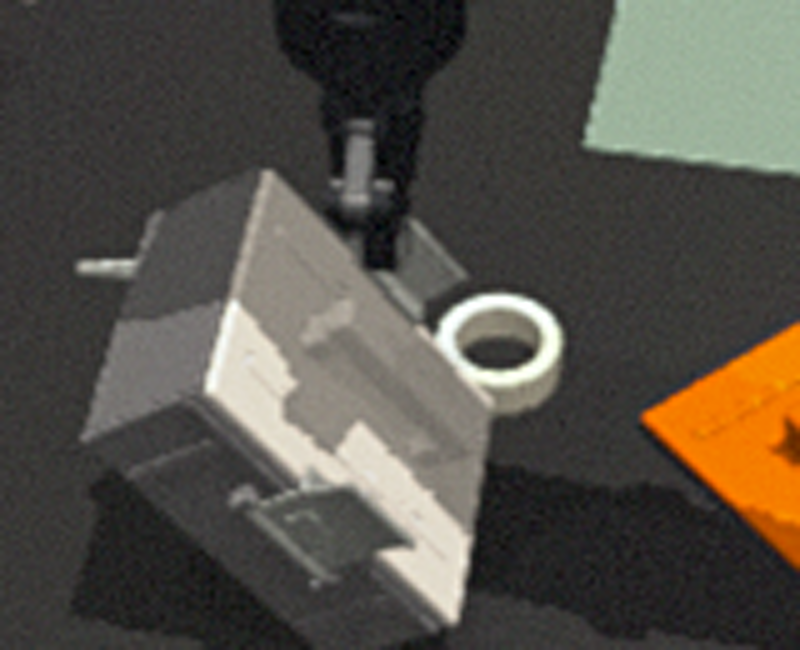

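It has passed balance and is falling. I lift the hand clear and let it settle.

```bash
python3 -m jog '[[[0,-0.02,-0.03],[0,0,0]],[[0,-0.03,-0.03],[0,0,0]],[[0,-0.03,-0.03],[0,0,0]],[[0,-0.03,-0.02],[0,0,0]],[[0,-0.03,0],[0,0,0]],[[0,-0.03,0],[0,0,0]],[[0,0,0],[0,0,0]],[[0,0,0],[0,0,0]]]' 0
python3 - <<'E'
from h import *
s=optics.grab_frame("side");t=optics.grab_frame("top")
cv2.imwrite("pics/s5.png",s[:,:,::-1]);cv2.imwrite("pics/t5.png",t[:,:,::-1])
crop("side",200,130,180,130,4,"s5c",s)
crop("top",230,80,180,150,4,"t5c",t)
E
```

```text
time: 5.43
eef_pos: [0.3699, 0.0266, 0.3131]
ee_rot: [0.0, 0.608, 0.794, 0.002]
ft_force: [0.2, -0.0, -0.0]
opening: 0.0001
```

View pics/s5c.png

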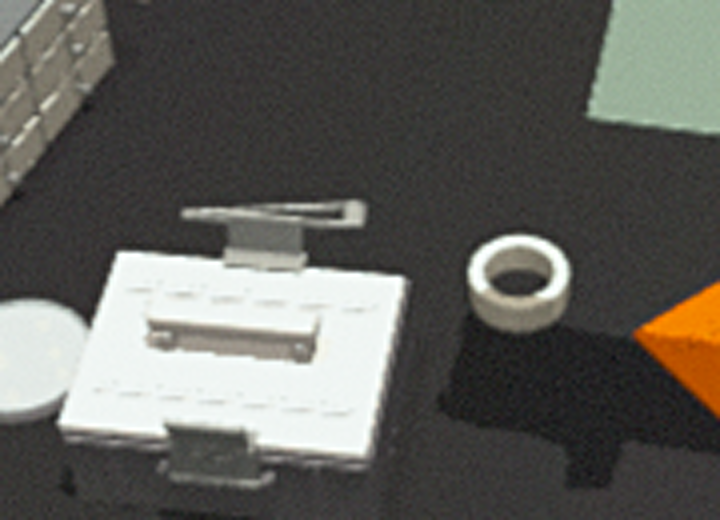

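View pics/t5c.png

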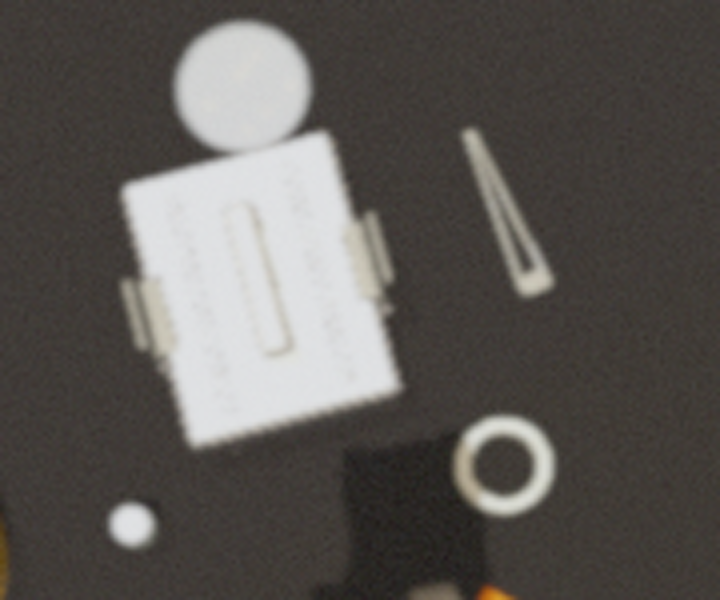

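Run:
```python
from h import *
S=lambda p:(200+p[0]/4,130+p[1]/4); T=lambda p:(230+p[0]/4,80+p[1]/4)
prs=[((118,252),(327,132)),((408,278),(402,390)),((370,463),(192,447)),((62,430),(122,186))]
X=[]
for s,t in prs:
    x,e=tri(S(s),T(t)); X.append(x); print(x.round(4),e.round(1),onz("top",T(t),.072).round(4))
m=np.mean(X,0); v=(X[0]-X[1]+X[3]-X[2])/2; w=(X[3]-X[0]+X[2]-X[1])/2
print("lid mid",m,np.linalg.norm(v),np.linalg.norm(w),np.degrees(np.arctan2(v[1],v[0])),np.degrees(np.arctan2(w[1],w[0]))-90)
tt=[onz("top",T(t),.072) for s,t in prs]; print(np.mean(tt,0))
for s,t in [((151,316),(237,205)),((320,321),(290,351))]: 
    print("bar",tri(S(s),T(t)))
print("bar mid top z.102",onz("top",T((262,279)),.102))
# tabs: tips
print("tab a top", onz("top",T((131,313)),.091), onz("top",T((376,247)),.091))
print("tri tabs", tri(S((208,430)),T((130,314))), tri(S((265,222)),T((381,246))))
```

```text
[0.7499 0.054  0.0647] [ 0.7  0.1 -0.3 -0.6] [0.7461 0.0531]
[0.5753 0.0081 0.0635] [ 0.6  0.1 -0.2 -0.5] [0.5726 0.0077]
[0.5401 0.1465 0.0631] [ 0.3  0.  -0.1 -0.2] [0.5385 0.1455]
[0.7143 0.1901 0.0648] [-0.4 -0.1  0.1  0.3] [0.7133 0.1894]
lid mid [0.64488887 0.09968797 0.06400072] 0.18006874538175105 0.14174597829799773 14.38901669403948 14.44760104657756
[0.6426178  0.09893063]
bar (array([0.69434408, 0.11221362, 0.08909717]), array([-0.0185606 , -0.00338703,  0.00615247,  0.01566664]))
bar (array([0.59887913, 0.0799728 , 0.08951644]), array([ 0.7089072 ,  0.11162306, -0.21335282, -0.60658603]))
bar mid top z.102 [0.64244301 0.09593396]
tab a top [0.62450276 0.18189598] [0.6638122  0.02233874]
tri tabs (array([0.62188651, 0.18147802, 0.09675688]), array([-0.42630759, -0.07461373,  0.12774706,  0.34437504])) (array([0.66515121, 0.01925943, 0.08980281]), array([ 0.21347387,  0.03608696, -0.06978279, -0.18957504]))
```

The case lies flat, lid up, with the clips shut. The lid middle is at about (0.643, 0.099) with 14.4° yaw, and the lid measures 180 x 142 mm. The dish at (290,102), vial, tape and forceps haven't moved. Next is clip A on the +y side.

```bash
cat >> h.py <<'E'
LM=np.array([.643,.0985]); yaw=np.radians(14.4); Ex=np.array([np.cos(yaw),np.sin(yaw)]); Ey=np.array([-Ex[1],Ex[0]])
def L(a,b,z): return np.r_[LM+a*Ex+b*Ey,z]
def inL():
    p=status.get_obs()["eef_pos"]; d=p[:2]-LM; return np.r_[d@Ex,d@Ey,p[2]]
E
python3 - <<'E'
from h import *
print(tf(L(0,.033,.13)),inL())
E
```

```text
(array([0.03047701, 0.28106835, 0.18315221]), np.float64(105.20366995498145), array([ 1.62856394e-03,  6.74222425e-04, -9.99998447e-01])) [-0.28093241 -0.00146165  0.3126537 ]
```

```bash
python3 -m jog '[[[0.003,0.028,0],[0,0,0.014]],[[0.003,0.028,0],[0,0,0]],[[0.003,0.028,0],[0,0,0]],[[0.003,0.028,0],[0,0,0]],[[0.003,0.028,0.02],[0,0,0]],[[0.003,0.028,0.02],[0,0,0]],[[0.003,0.028,0.02],[0,0,0]],[[0.003,0.028,0.02],[0,0,0]],[[0.003,0.028,0.02],[0,0,0]],[[0.003,0.028,0.02],[0,0,0]],[[0,0,0.02],[0,0,0]],[[0,0,0.02],[0,0,0]],[[0,0,0.02],[0,0,0]],[[0,0,0],[0,0,0]],[[0,0,0],[0,0,0]],[[0,0,0],[0,0,0]]]' 0
python3 - <<'E'
from h import *
print(tf(L(0,.033,.079)),inL())
crop("side",200,110,180,130,4,"s6c")
E
```

```text
time: 6.87
eef_pos: [0.6354, 0.1263, 0.1328]
ee_rot: [0.001, 0.613, 0.79, 0.0]
ft_force: [0.3, 0.5, 0.3]
opening: 0.0
(array([0.00420531, 0.00039177, 0.05380455]), np.float64(104.41598638365886), array([ 1.47846115e-03, -7.95890911e-05, -9.99998904e-01])) [-0.00046658  0.02881851  0.13280581]
```

View pics/s6c.png

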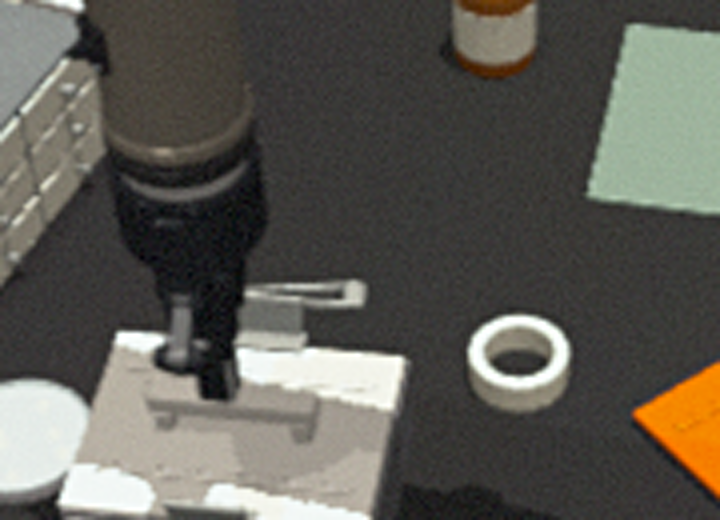

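The fingertip is above the bare lid strip on the +y side. I lower it.

```bash
python3 -m jog '[[[0.004,0,0.013],[0,0,0]],[[0,0,0.013],[0,0,0]],[[0,0,0.012],[0,0,0]],[[0,0,0.01],[0,0,0]],[[0,0,0.004],[0,0,0]],[[0,0,0],[0,0,0]],[[0,0,0],[0,0,0]]]' 0
python3 - <<'E'
from h import *
print(inL())
crop("side",200,130,180,130,4,"s7c")
E
```

```text
time: 7.5
eef_pos: [0.6336, 0.1297, 0.0805]
ee_rot: [0.0, 0.613, 0.79, 0.0]
ft_force: [-0.2, 0.5, -0.4]
opening: -0.0
[-0.00136506  0.0326062   0.08053708]
```

View pics/s7c.png

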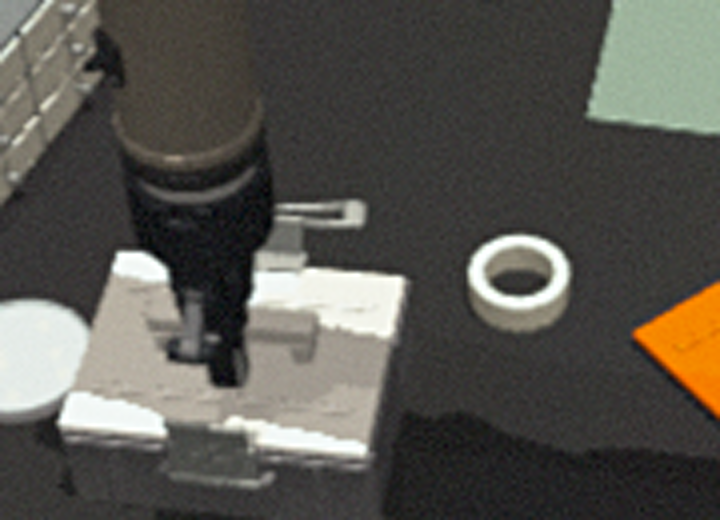

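Height 0.0805, no contact. Now pressing outward (+tool x).

```bash
python3 -m jog '[[[0.008,0,0],[0,0,0]],[[0.008,0,0],[0,0,0]],[[0.008,0,0],[0,0,0]],[[0.006,0,0],[0,0,0]],[[0.006,0,0],[0,0,0]],[[0.006,0,0],[0,0,0]],[[0.006,0,0],[0,0,0]],[[0.006,0,0],[0,0,0]],[[0.004,0,0],[0,0,0]],[[0,0,0],[0,0,0]]]' 0
python3 - <<'E'
from h import *
print(inL())
crop("side",200,130,180,130,4,"s8c")
E
```

```text
time: 8.38
eef_pos: [0.6182, 0.1887, 0.0802]
ee_rot: [-0.001, 0.612, 0.791, 0.001]
ft_force: [0.4, 0.6, -0.3]
opening: 0.0001
[-0.00163528  0.09349575  0.08015221]
```

View pics/s8c.png

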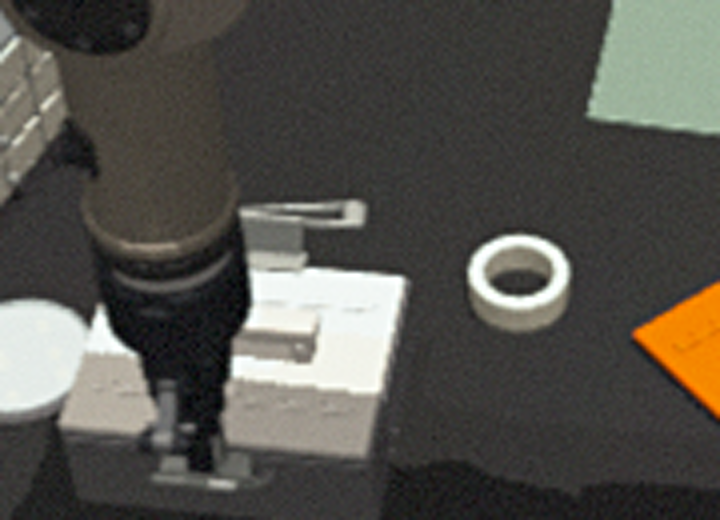

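Clip A has swung outward; its plate lies at about (252,247). I lift and cross over to the other side.

```bash
python3 -m jog '[[[0,0,-0.03],[0,0,0]],[[0,0,-0.03],[0,0,0]],[[-0.03,0,-0.005],[0,0,0]],[[-0.03,0,0],[0,0,0]],[[-0.03,0,0],[0,0,0]],[[-0.02,0,0],[0,0,0]],[[-0.018,0,0],[0,0,0]],[[0,0,0],[0,0,0]],[[0,0,0],[0,0,0]],[[0,0,0],[0,0,0]]]' 0
python3 - <<'E'
from h import *
print(inL())
crop("side",200,130,180,130,4,"s9c")
E
```

```text
time: 9.27
eef_pos: [0.6503, 0.0644, 0.1451]
ee_rot: [-0.001, 0.612, 0.791, 0.001]
ft_force: [0.0, 0.3, 0.8]
opening: 0.0
[-0.00137759 -0.03488442  0.14509782]
```

View pics/s9c.png

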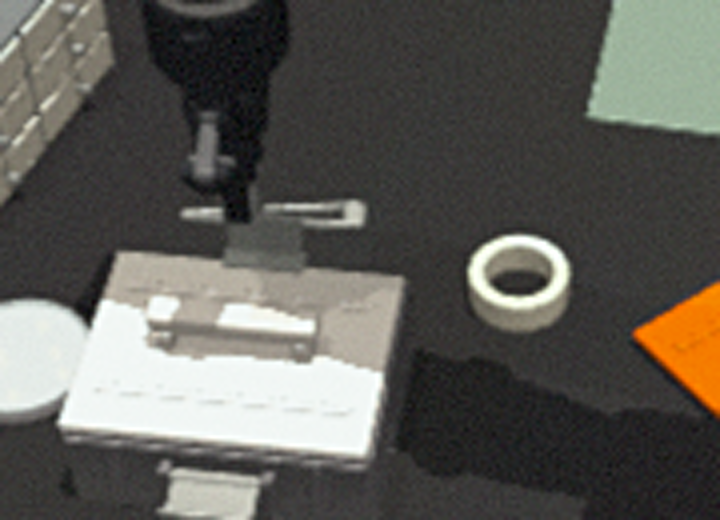

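Clip A is fully open, hanging out at about (253,252). The lid hasn't moved. I go down to 0.080 and press toward -y.

```bash
python3 -m jog '[[[0.001,0,0.02],[0,0,0]],[[0,0,0.02],[0,0,0]],[[0,0,0.015],[0,0,0]],[[0,0,0.006],[0,0,0]],[[0,0,0.004],[0,0,0]],[[0,0,0],[0,0,0]],[[0,0,0],[0,0,0]],[[0,0,0],[0,0,0]]]' 0
python3 - <<'E'
from h import *
print(inL())
crop("side",200,130,180,130,4,"s10c")
E
```

```text
time: 9.98
eef_pos: [0.6514, 0.0634, 0.0816]
ee_rot: [0.001, 0.613, 0.79, 0.001]
ft_force: [-0.3, -0.3, -0.3]
opening: -0.0002
[-0.00056455 -0.03609678  0.08162019]
```

View pics/s10c.png

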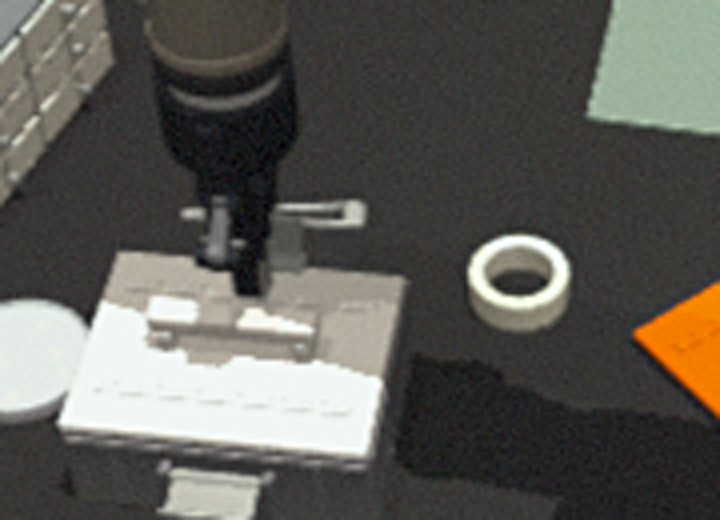

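The finger is between handle and hook at about (262,202), clear of both. Pressing outward.

```bash
python3 -m jog '[[[-0.008,0,0.001],[0,0,0]],[[-0.008,0,0],[0,0,0]],[[-0.008,0,0],[0,0,0]],[[-0.006,0,0],[0,0,0]],[[-0.006,0,0],[0,0,0]],[[-0.006,0,0],[0,0,0]],[[-0.006,0,0],[0,0,0]],[[-0.006,0,0],[0,0,0]],[[-0.004,0,0],[0,0,0]],[[0,0,0],[0,0,0]],[[0,0,-0.03],[0,0,0]],[[0,0,-0.03],[0,0,0]],[[0,0,-0.02],[0,0,0]]]' 0
python3 - <<'E'
from h import *
print(inL())
crop("side",200,130,180,130,4,"s11c")
E
```

```text
time: 11.12
eef_pos: [0.6658, 0.0067, 0.1619]
ee_rot: [0.001, 0.613, 0.79, 0.001]
ft_force: [-0.0, 0.5, 0.7]
opening: -0.0001
[-0.00070489 -0.09459191  0.16190119]
```

View pics/s11c.png

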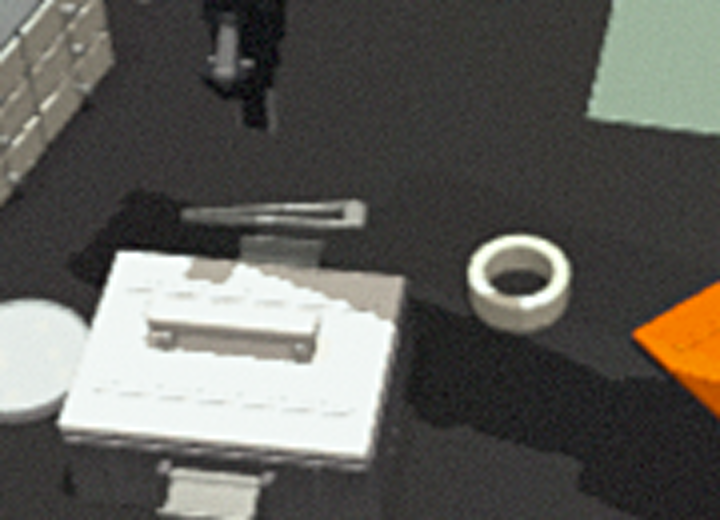

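Clip B now lies outward at (270,192), and the lid is still seated. I open the jaws part way and move over the handle.

```bash
python3 -m jog '[[[0.025,0,0],[0,0,0]],[[0.025,0,0],[0,0,0]],[[0.02,0,0],[0,0,0]],[[0.015,0.001,0],[0,0,0]],[[0.008,0,0],[0,0,0]],[[0,0,0],[0,0,0]],[[0,0,0],[0,0,0]],[[0,0,0],[0,0,0]]]' 65
python3 - <<'E'
from h import *
print(inL(),tf(L(0,-.0015,.077)))
s=optics.grab_frame("side");t=optics.grab_frame("top")
crop("side",200,110,180,130,4,"s12c",s)
crop("top",230,80,180,150,4,"t12c",t)
E
```

```text
time: 11.83
eef_pos: [0.6431, 0.0946, 0.1592]
ee_rot: [0.001, 0.614, 0.789, -0.001]
ft_force: [0.5, 0.2, 0.5]
opening: 0.0555
[-0.00083709 -0.00376847  0.15922929] (array([0.00245415, 0.00083968, 0.08222393]), np.float64(104.24343972198189), array([ 4.45115663e-04, -2.18810918e-03, -9.99997507e-01]))
```

View pics/s12c.png

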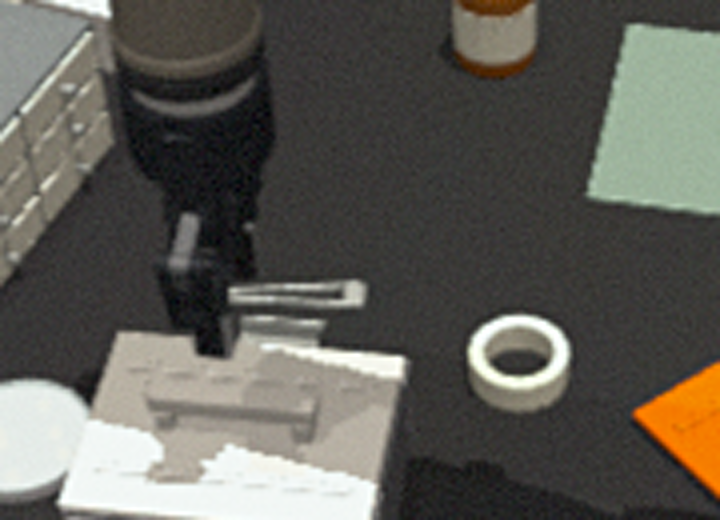

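View pics/t12c.png

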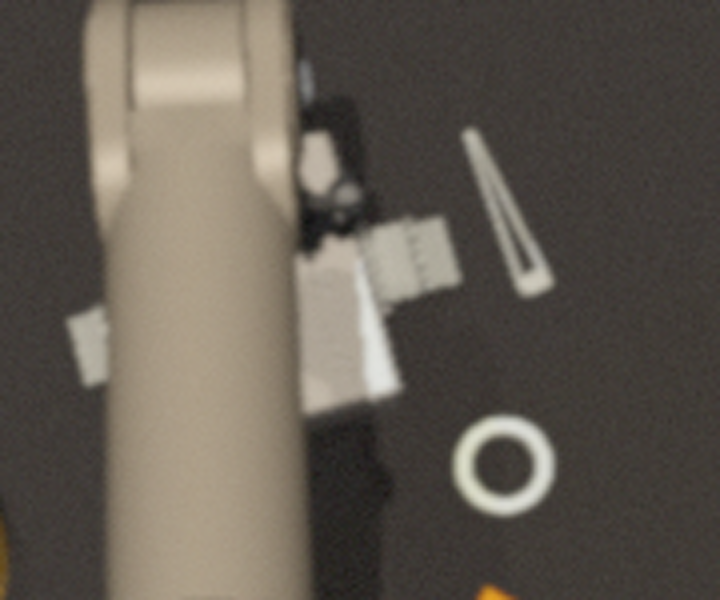

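Top view shows both clips fully out: A at (252,168), B at (333,145). I go down to the handle.

```bash
python3 -m jog '[[[0.001,0,0.02],[0,0,0]],[[0.001,0,0.02],[0,0,0]],[[0,0,0.018],[0,0,0]],[[0,0,0.014],[0,0,0]],[[0,0,0.008],[0,0,0]],[[0,0,0.003],[0,0,0]],[[0,0,0],[0,0,0]],[[0,0,0],[0,0,0]],[[0,0,0],[0,0,0]]]' 65
python3 - <<'E'
from h import *
print(inL(),tf(L(0,-.0015,.077)))
crop("side",200,130,180,130,4,"s13c")
E
```

```text
time: 12.68
eef_pos: [0.6433, 0.099, 0.0776]
ee_rot: [0.001, 0.613, 0.79, 0.001]
ft_force: [0.1, -1.2, -0.3]
opening: 0.0556
[0.00040518 0.00038531 0.07762008] (array([-0.00188521, -0.00040614,  0.00061977]), np.float64(104.38021436945695), array([ 2.62350848e-03,  2.66084827e-04, -9.99996523e-01]))
```

View pics/s13c.png

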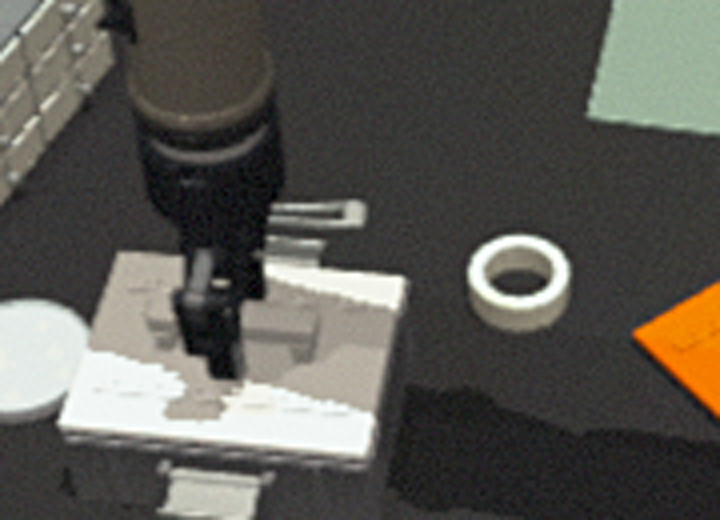

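The fingers straddle the bar at about (255,212). Closing.

```bash
python3 -m jog '[[[-0.001,0,0],[0,0,0]],[[0,0,0],[0,0,0]],[[0,0,0],[0,0,0]],[[0,0,0],[0,0,0]],[[0,0,0],[0,0,0]],[[0,0,0],[0,0,0]],[[0,0,0],[0,0,0]]]' 0
python3 - <<'E'
from h import *
print(inL())
E
```

```text
time: 13.32
eef_pos: [0.6426, 0.0982, 0.0769]
ee_rot: [0.0, 0.613, 0.79, 0.0]
ft_force: [-2.0, -0.4, 4.2]
opening: 0.0167
[-0.00044297 -0.00015779  0.07685375]
```

Gripped: the opening of 17 mm agrees roughly with the 18 mm bar. Lifting slowly straight up.

```bash
python3 -m jog '[[[0,0,-0.003],[0,0,0]],[[0,0,-0.005],[0,0,0]],[[0,0,-0.006],[0,0,0]],[[0,0,-0.008],[0,0,0]],[[0,0,-0.01],[0,0,0]],[[0,0,-0.012],[0,0,0]],[[0,0,-0.015],[0,0,0]],[[0,0,-0.02],[0,0,0]],[[0,0,-0.02],[0,0,0]],[[0,0,-0.02],[0,0,0]],[[0,0,0],[0,0,0]],[[0,0,0],[0,0,0]]]' 0
python3 - <<'E'
from h import *
print(inL(),tf([.4425,-.3535,.195]))
s=optics.grab_frame("side"); cv2.imwrite("pics/s14.png",s[:,:,::-1])
E
```

```text
time: 14.32
eef_pos: [0.6437, 0.0981, 0.1975]
ee_rot: [0.002, 0.613, 0.79, 0.002]
ft_force: [0.4, 0.4, -2.9]
opening: 0.0166
[ 0.00054063 -0.00052082  0.19753787] (array([-0.38744808, -0.30711705,  0.0013363 ]), np.float64(104.39385809494922), array([ 4.50719019e-03,  6.52972210e-04, -9.99989629e-01]))
```

View pics/s14.png

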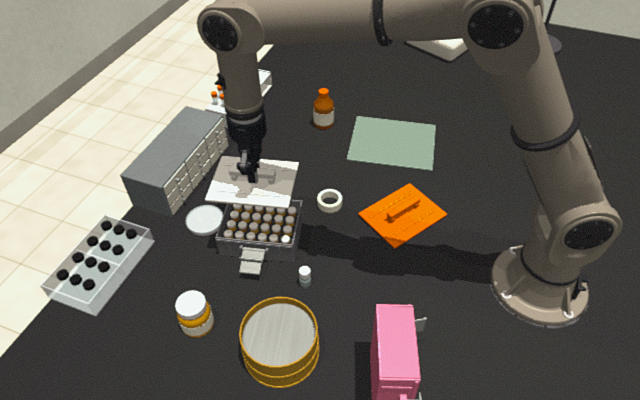

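The lid is off, level, and in the grip at (252,172). The case is open underneath with its vials, and both clips are out. I carry the lid to the mat, at about (0.4425, -0.353).

```bash
python3 -m jog '[[[-0.010,-0.008,0],[0,0,0]],[[-0.017,-0.013,0],[0,0,0]],[[-0.022,-0.0175,0],[0,0,0]],[[-0.022,-0.0175,0],[0,0,0]],[[-0.022,-0.0175,0],[0,0,0]],[[-0.022,-0.0175,0],[0,0,0]],[[-0.022,-0.0175,0],[0,0,0]],[[-0.022,-0.0175,0],[0,0,0]],[[-0.022,-0.0175,0],[0,0,0]],[[-0.022,-0.0175,0],[0,0,0]],[[-0.022,-0.0175,0],[0,0,0]],[[-0.022,-0.0175,0],[0,0,0]],[[-0.022,-0.0175,0],[0,0,0]],[[-0.022,-0.0175,0],[0,0,0]],[[-0.022,-0.0175,0],[0,0,0]],[[-0.022,-0.0175,0],[0,0,0]],[[-0.022,-0.0175,0],[0,0,0]],[[-0.015,-0.012,0],[0,0,0]],[[-0.010,-0.008,0],[0,0,0]],[[-0.005,-0.0035,0],[0,0,0]]]' 0
python3 -m jog '[[[0,0,0],[0,0,0]],[[0,0,0],[0,0,0]],[[0,0,0],[0,0,0]]]' 0
python3 - <<'E'
from h import *
print(tf([.4425,-.353,.1]))
s=optics.grab_frame("side"); cv2.imwrite("pics/s15.png",s[:,:,::-1])
E
```

```text
time: 16.03
eef_pos: [0.4373, -0.3556, 0.1939]
ee_rot: [-0.002, 0.615, 0.788, -0.001]
ft_force: [0.3, 1.1, -1.1]
opening: 0.0167
time: 16.28
eef_pos: [0.442, -0.3512, 0.1946]
ee_rot: [-0.001, 0.612, 0.791, 0.001]
ft_force: [0.0, 0.1, -0.7]
opening: 0.017
(array([-2.07845871e-03,  2.68133474e-05,  9.46335173e-02]), np.float64(104.52880809820526), array([-2.44429528e-04,  1.90903129e-03, -9.99998148e-01]))
```

View pics/s15.png

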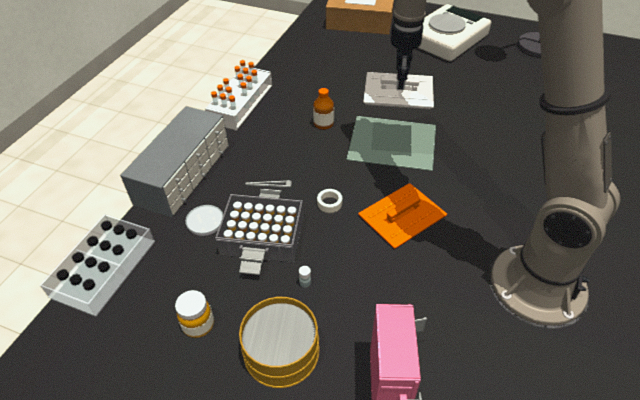

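The lid hangs level above the mat. Lowering.

```bash
python3 -m jog '[[[-0.001,0,0.012],[0,0,0]],[[0,0,0.02],[0,0,0]],[[0,0,0.022],[0,0,0]],[[0,0,0.022],[0,0,0]],[[0,0,0.022],[0,0,0]],[[0,0,0.022],[0,0,0]],[[0,0,0.018],[0,0,0]],[[0,0,0.012],[0,0,0]],[[0,0,0.006],[0,0,0]],[[0,0,0],[0,0,0]],[[0,0,0],[0,0,0]],[[0,0,0],[0,0,0]]]' 0
python3 - <<'E'
from h import *
print(tf([.4425,-.353,.02]))
crop("side",320,80,140,110,5,"s16c")
E
```

```text
time: 17.33
eef_pos: [0.4426, -0.3547, 0.0405]
ee_rot: [0.001, 0.613, 0.79, 0.0]
ft_force: [-0.1, -0.9, -0.2]
opening: 0.0173
(array([0.00170544, 0.00029819, 0.02053645]), np.float64(104.41545968303224), array([ 0.00222419, -0.00165573, -0.99999616]))
```

View pics/s16c.png

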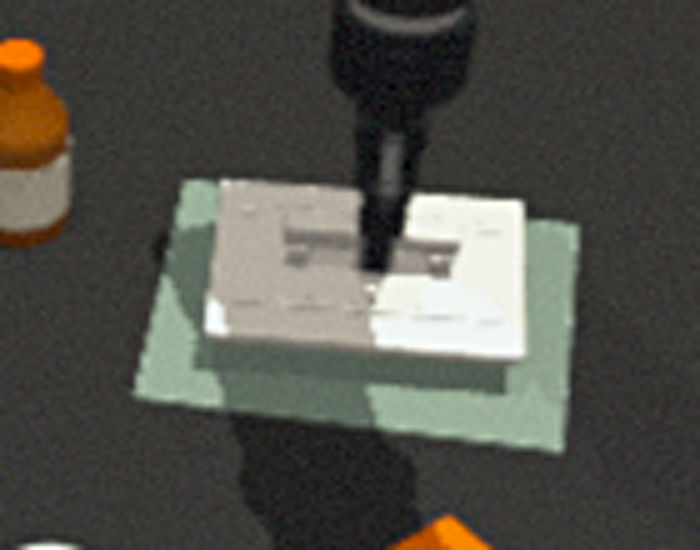

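The lid sits centred about 20 mm above the mat. I lower it in small steps.

```bash
python3 -m jog '[[[0,0,0.006],[0,0,0]],[[0,0,0.005],[0,0,0]],[[0,0,0.003],[0,0,0]],[[0,0,0.002],[0,0,0]],[[0,0,0.0015],[0,0,0]],[[0,0,0],[0,0,0]],[[0,0,0],[0,0,0]]]' 0
python3 -m jog '[[[0,0,0.001],[0,0,0]],[[0,0,0.001],[0,0,0]],[[0,0,0],[0,0,0]],[[0,0,0],[0,0,0]]]' 0
```

```text
time: 17.97
eef_pos: [0.4415, -0.354, 0.0216]
ee_rot: [-0.0, 0.613, 0.79, -0.0]
ft_force: [-0.1, 0.8, -1.3]
opening: 0.0168
time: 18.3
eef_pos: [0.4416, -0.354, 0.0198]
ee_rot: [0.0, 0.613, 0.79, 0.0]
ft_force: [-0.5, -0.1, -1.2]
opening: 0.0169
```

The force still reads the lid's weight (about -1.2 N), so it hasn't touched down yet.

```bash
python3 -m jog '[[[0,0,0.001],[0,0,0]],[[0,0,0],[0,0,0]],[[0,0,0],[0,0,0]]]' 0
python3 -m jog '[[[0,0,0.001],[0,0,0]],[[0,0,0],[0,0,0]],[[0,0,0],[0,0,0]]]' 0
python3 - <<'E'
from h import *
crop("side",320,80,140,110,5,"s17c")
E
```

```text
time: 18.55
eef_pos: [0.4417, -0.354, 0.0198]
ee_rot: [0.0, 0.613, 0.79, 0.0]
ft_force: [-1.3, 1.6, 5.3]
opening: 0.0171
time: 18.8
eef_pos: [0.4417, -0.354, 0.0198]
ee_rot: [0.0, 0.613, 0.79, 0.001]
ft_force: [-2.3, 3.4, 10.4]
opening: 0.0167
```

View pics/s17c.png

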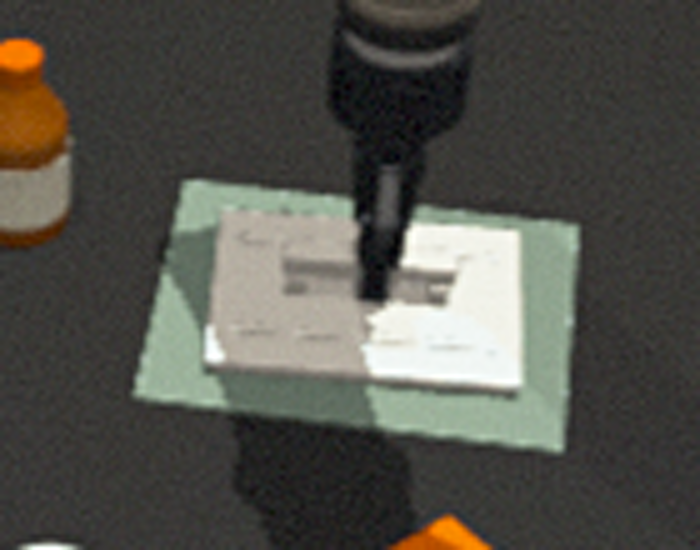

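The lid has landed: TCP stopped at 0.0198, force +10 N, plate flat on the mat. I relieve the pressure, open and rise.

```bash
python3 -m jog '[[[0,0,-0.0015],[0,0,0]],[[0,0,0],[0,0,0]]]' 0
python3 -m jog '[[[0,0,0],[0,0,0]],[[0,0,0],[0,0,0]],[[0,0,0],[0,0,0]],[[0,0,0],[0,0,0]],[[0,0,0],[0,0,0]]]' 60
python3 -m jog '[[[0,0,-0.004],[0,0,0]],[[0,0,-0.01],[0,0,0]],[[0,0,-0.02],[0,0,0]],[[0,0,-0.03],[0,0,0]],[[0,0,-0.03],[0,0,0]],[[0,-0.01,-0.03],[0,0,0]],[[0,-0.02,-0.03],[0,0,0]],[[0,0,0],[0,0,0]],[[0,0,0],[0,0,0]],[[0,0,0],[0,0,0]]]' 60
python3 - <<'E'
from h import *
s=optics.grab_frame("side");t=optics.grab_frame("top")
cv2.imwrite("pics/s18.png",s[:,:,::-1]);cv2.imwrite("pics/t18.png",t[:,:,::-1])
print(status.get_obs()["dq"].round(3))
E
```

```text
time: 19.02
eef_pos: [0.4419, -0.3543, 0.0198]
ee_rot: [0.001, 0.613, 0.79, 0.0]
ft_force: [-2.0, 1.8, 3.6]
opening: 0.0169
time: 19.43
eef_pos: [0.4415, -0.3539, 0.019]
ee_rot: [-0.0, 0.613, 0.79, -0.0]
ft_force: [-0.6, 0.4, 0.3]
opening: 0.0512
time: 20.27
eef_pos: [0.4127, -0.361, 0.1735]
ee_rot: [0.0, 0.613, 0.79, 0.001]
ft_force: [0.9, 0.2, 1.1]
opening: 0.051
[-0.002  0.013 -0.003 -0.002  0.004  0.     0.001]
```

View pics/s18.png

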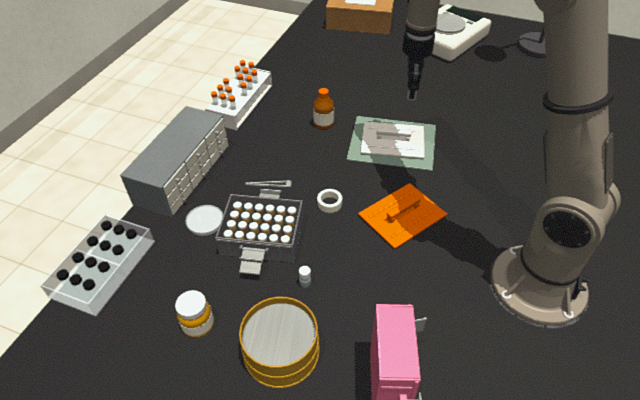

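View pics/t18.png

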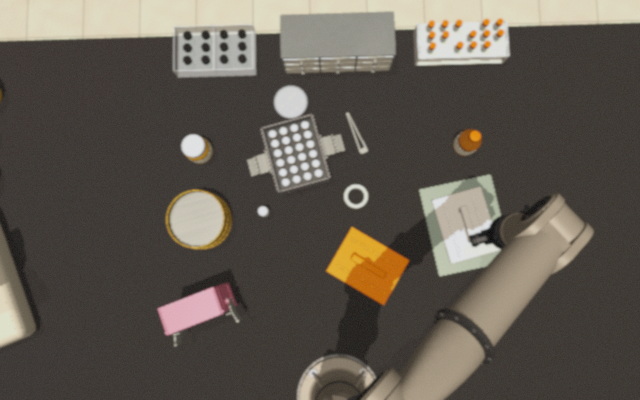

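The lid lies flat on the mat at about (393,139) in the side view. The case is open at (295,153) in the top view with both clips out, and the vial, dish, tape, forceps, jar and bottle are at their starting pixels. The gripper is clear and at rest, so I hand in.

Run:
```python
from h import *
print(onz("side",(393,139),.018))
from cell import close_job
print(close_job())
```

```text
[ 0.44464548 -0.34386778]
the job is handed in; nothing more can be done
None
```

The task is done and handed in at about 20.5 s of the 61 s allowed; the hand-in reported no verdict.

- **Toppling:** I pushed the case high on its lid side with closed fingers, and it fell onto its base with the lid up and both clips shut. It landed right beside the petri dish, which did not move.
- **Clips:** I flipped clip A, then clip B, outward with the closed fingertip. Both looked fully open in the top view, with the lid still seated.
- **Lid:** I gripped the handle, lifted the lid straight up and carried it level to the mat. It touched down with the tool at 0.0198 m (0.020 m expected), and the wrist force rose to 10 N before I released it.

**Last checks:**
- The lid lies flat and handle-up on the mat. It was released at (0.442, -0.354), with the mat's middle measured at about (0.4425, -0.353). A rough reading from the final side picture put the lid at (0.445, -0.344); that is about 10 mm off, still well inside the 40 mm limit.
- The case lies open with both clips out, and the other things on the bench are where they started in the pictures. The gripper is clear of everything and at rest.

**Measurements that disagreed:**
- The two-view measurement gave the lid's top face at about 0.064 m against the stated 72 mm. I worked with the stated height, and the grasp and the touchdown height both fitted it.
- The grip on the handle read 17 mm against the stated 18 mm.

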